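Clear the repair bench: strikers in the deep bin, screwdriver in the flat tray

TASK

Clear the bench by sorting the tools: the wooden mallet and the hammer go in the deep green bin, the screwdriver in the shallow, narrower green tray, each lying wholly inside and laid in rather than dropped from high up or thrown. The mallet's head is under the low shelf: draw it out along the bench by its handle until the head is clear of the shelf, let go of it on the bench, then take it again close behind its head to lift it into its bin. Leave the mug, the jar and the solder reel where they stand.

Things in the scene. Friction and masses are not known exactly. Their poses are not given: they have to be found in the camera images.
- mallet: wooden mallet lying flat, 200 mm long, about 0.4 kg. Origin under the centre of its head; z up; handle along -x. Head 50 (x) by 90 (y) by 46 mm high. Handle 26 mm wide, 32 mm high, mid-height 23 mm, to x = -155 mm, then an end piece 30 mm wide, 46 mm high to x = -175 mm. Starts with its head under the shelf, 85 to 115 mm of handle sticking out towards the robot
- mallet_head (a point): centre of the mallet's head, 23 mm above its underside
- mallet_end (a point): middle of the end face of the mallet's handle, 175 mm from the head's centre, 23 mm above the underside
- hammer: bench hammer, steel head, wooden handle, lying flat, 192 mm long, 0.36 kg. Origin under the middle of its length; x points to the head, z up. Head 26 mm high, at x = 73 to 97 mm, y = -41 to 43 mm. Neck 20 mm wide, 18 mm high (mid-height 13 mm) from x = -15 to 73 mm; grip 26 by 26 mm from x = -95 to -15 mm. Centre of mass near x = 50 mm
- hammer_head (a point): centre of the hammer's head, 85 mm from the origin along x, 13 mm above its underside
- hammer_end (a point): end of the hammer's handle, x = -95 mm, 13 mm above its underside
- driver: screwdriver, lying flat, 180 mm long, 0.12 kg. Origin under the middle of its length; x points to the blade. Square-section wooden handle 90 mm long, 32 by 32 mm, at x = -90 to 0 mm; steel blade 7 mm thick, at mid-height, to x = 90 mm
- driver_grip (a point): centre of the screwdriver's handle (x = -45 mm, 16 mm above its underside)
- driver_tip (a point): tip of the screwdriver's blade (x = 90 mm, 16 mm above its underside)
- deep_bin: green open bin fixed to the bench, outside 250 (x) by 220 (y) by 70 mm high, walls and floor 5 mm. Origin under its centre, z up
- flat_tray: green open tray fixed to the bench, outside 250 (x) by 160 (y) by 35 mm high, walls and floor 5 mm. Origin under its centre, z up
- shelf: small fixed plywood shelf on the bench with a circuit board on top, 180 by 180 mm in plan. Origin on the bench under its centre; open at its front (x = -90 mm, facing the robot); side panels 12 mm thick (inner width 156 mm); board from 75 to 93 mm high, the things on it up to 121 mm
- mug: white mug, radius 38 mm, 85 mm high, standing on the bench; origin under its centre. Not to be moved
- jar: glass jar with a steel lid, radius 35 mm, 90 mm high; origin under its centre. Not to be moved
- solder_reel: grey metal reel, radius 35 mm, 45 mm high; origin under its centre. Not to be moved

How it is judged:
By the outcome, as a careful person would: the job done as asked, in the order asked, and still so for the second after the job is handed in, with the robot touching nothing.
It also fails if it takes over 72 s, if anything falls off the work surface, if the arm or the gripper's body presses on something with over 40 N, if the wrist force passes 120 N, or if a joint passes its speed limit or range.

ROBOT

A 6-joint arm with a two-finger parallel gripper is mounted at the origin on the work surface. World frame = base frame: x ahead of the robot, y to its left, z up, the work surface at z = 0. Lengths are in m, angles in degrees, forces in N, time in s.
With the tool pointing down it reaches from about 0.275 to 0.875 m from the base axis. Payload 12.5 kg.
Tool frame: the origin (TCP) lies between the finger pads, 19 mm behind the fingertips; this is the grasp point; z points along the fingers, y is the line along which they close (so a half turn about z gives the same grasp; the last joint's range is limited). The gripper opens to 85 mm and grips with 20 to 120 N. Pads are 22 mm wide; open, the fingers measure 114 mm over their backs; the gripper's body (76 mm by 85 mm) begins 54 mm behind the grasp point. The pads swing forward as they close: fully open they stand 13 mm farther back than shut.
Start: joints at [-76.467, 20.094, 94.641, -0, 65.266, -4.847], TCP at [0.173, -0.522, 0.25] pointing down, gripper open.
Joint ranges: [-157.81, 157.81], [-45, 120.19], [0.68, 151.7], [-89.99, 269.99], [4.06, 180], [-164.3, 164.3]. Speed limits (degrees/s): [127.2, 127.2, 159.86, 180, 180, 180].

INTERFACE

Orientations are given as [roll, pitch, yaw] about the fixed x, y, z axes, in that order (R = Rz(yaw) Ry(pitch) Rx(roll)).
In Python, from bench import * gives the robot as it stands.
- The arm moves only by the tool servo_tool, never from a script. Its arguments are lists of equal length, an entry for each row: "xyz": the shift along the tool's x, y, z in m, a list of three; "dr": the turn, a rotation vector about the tool's x, y, z in rad, a list of three; "gripper": the opening, from 0 (shut) to 1 (fully open). A call has 1 to 12 rows; each row is the pose to reach, as a shift and turn from the pose commanded when the call began, along the tool's axes at that moment; what a row does not reach only later rows make up. A row lasts 1/12 s, in which the tool goes at most 41.7 mm and 7.16 degrees, less where a joint would pass 70% of its speed; a pose out of reach is approached as far as the arm can. A call with a gripper value outside its range is refused whole. The fingers move at their own pace and stop on an object; "grip_force" is the grip in N (left out, the last holds). Time passes only in rows, so rows that repeat a pose let the fingers close. It gives the time, the measured TCP pose, the force, the opening and the grip force at its end, in the units of the state.
- state(): the state, without advancing time (a new reading comes with each control period).
- get_image(name): name is "side" or "top"; returns a dict with "frame" (480x640x3 uint8, red, green, blue), "vfov" (degrees; the focal length in pixels is half the picture's height over the tangent of half this angle, whatever the lens; pixels are square), "cx", "cy" (the principal point, pixels), "distortion" ([k1, k2, p1, p2, k3] as OpenCV has them; the pictures are not rectified), "rvec" (rotation vector, rad) and "tvec" (3), from world to camera coordinates, as OpenCV has them. Camera axes: x right, y down, z forward; pixel columns grow to the right and rows downward; lengths in m; the calibration is good to about 2 mm. A picture is of the moment at which its call begins. There is no depth.
- sign_off(): hands the job in; it is judged then, once.
The state is a dict: "time": time; "q": joint angles; "joint_vel": joint speeds; "effort": joint torques, N m; "eef_pos": TCP position; "ee_rot": TCP orientation; "force": force on the tool from outside, world axes, zero at the start; "ft_torque": the same for the moment, N m; "grip_width": finger opening in m; "gripper_force": force on a finger pad.
Only numpy, scipy, OpenCV 4.12 (cv2) and the standard library are available. Lean on these libraries where they do the work, as an engineer would, in place of code of your own. Each camera call takes 0.05 s, during which the arm holds its last target. There are 200 camera calls.

## Working session

There is one attempt and no reset: what is moved stays moved. The work goes in short steps, Python scripts to look and compute and a tool call to move; the robot and the scene stay as the last step left them, time stands still between calls to the robot, and variables do not carry over. Pictures are saved under pics/ and viewed, at most 13 in all, crops included, and the job is handed in when it is done.

Besides the shell and the picture viewer there is one more tool, called after "Emit:" by a JSON object that holds its "name" and its "arguments", one argument or row to a line. servo_tool: Moves the arm, as the interface text tells. Its arguments: {"type":"object","properties":{"xyz":{"type":"array"},"dr":{"type":"array"},"gripper":{"type":"array"},"grip_force":{"type":"number"}},"required":["xyz","dr","gripper"]}

```bash
mkdir -p pics; cat > h.py <<'E'
from bench import *
import numpy as np, cv2
from scipy.spatial.transform import Rotation as R
def cam(n):
    d=get_image(n); f=240/np.tan(np.radians(d['vfov'])/2)
    K=np.array([[f,0,d['cx']],[0,f,d['cy']],[0,0,1]]); return d,K
def save(d,fn): cv2.imwrite('pics/'+fn,cv2.cvtColor(d['frame'],cv2.COLOR_RGB2BGR))
def ray(d,K,uv,z):
    p=cv2.undistortPoints(np.array([[uv]],float),K,np.array(d['distortion'],float))[0,0]
    Rm=cv2.Rodrigues(np.array(d['rvec'],float))[0]; t=np.array(d['tvec'],float).ravel()
    c=-Rm.T@t; v=Rm.T@np.array([p[0],p[1],1]); s=(z-c[2])/v[2]; return c+s*v
def proj(d,K,P):
    return cv2.projectPoints(np.array(P,float).reshape(-1,3),np.array(d['rvec'],float),np.array(d['tvec'],float),K,np.array(d['distortion'],float))[0][:,0]
E
python3 - <<'E'
from h import *
import pickle
o={}
for n in('top','side'):
    d,K=cam(n); save(d,n+'0.png'); o[n]=(d,K)
    Rm=cv2.Rodrigues(np.array(d['rvec'],float))[0]; print(n,-Rm.T@np.array(d['tvec'],float).ravel(),d['vfov'],d['distortion'])
pickle.dump(o,open('c.pkl','wb'))
s=state();print(s)
E
```

```text
top [0.30483652 0.00577802 1.60056414] 43.050649515349996 [-0.18113947  0.          0.          0.          0.        ]
side [-0.10898548  0.76803132  0.81337966] 45.20025604615422 [0.04892908 0.         0.         0.         0.        ]
{'time': 0.1, 'q': array([-7.64676430e+01,  2.01216081e+01,  9.46710514e+01,  5.36967811e-04,
        6.52667764e+01, -4.84780646e+00]), 'joint_vel': array([ 0.05689846, -0.0152634 , -0.11254531, -0.03313148, -0.04368982,
       -0.03787566]), 'effort': array([ 1.25225546e-03, -5.06830502e+01, -2.91876572e+01, -1.47495371e-04,
        2.61354267e-03,  1.05955426e-06]), 'eef_pos': array([ 0.17338486, -0.52167578,  0.24952364]), 'ee_rot': array([-1.79940818e+02, -5.50862474e-03,  1.83799357e+01]), 'force': array([-0.44215726, -0.31054605,  0.02838633]), 'ft_torque': array([-0.02370041, -0.03630285, -0.00917047]), 'gripper_force': 0.0, 'grip_width': 0.0851813765146982}
```

View pics/top0.png

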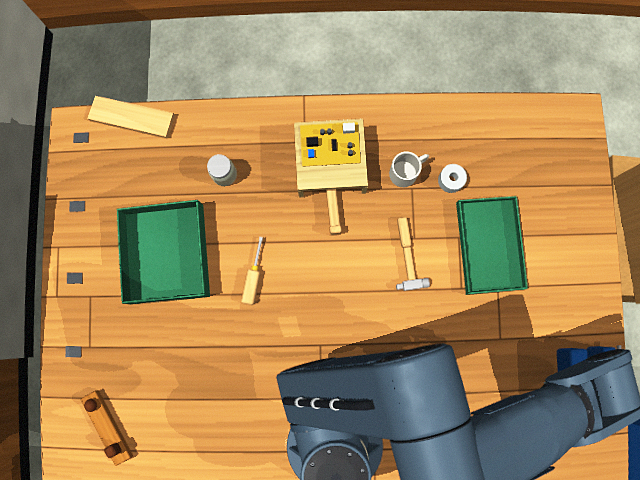

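View pics/side0.png

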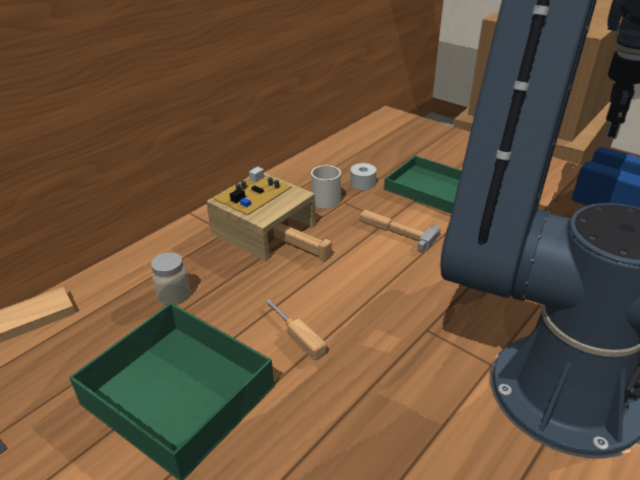

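The top view shows the deep bin on the left (118–209, 200–303) and the tray on the right (457–527, 196–293). The driver's tip is at about (262,237) and its handle at (250,300). The hammer's head is near (413,284) and its end at (404,219). The mallet's end is at about (335,232). The side view agrees. I'll enlarge the middle.

```bash
python3 - <<'E'
import cv2
a=cv2.imread('pics/top0.png')[180:310,230:440]
cv2.imwrite('pics/crop0.png',cv2.resize(a,None,fx=3.8,fy=3.8,interpolation=cv2.INTER_CUBIC))
E
```

```text
(no output)
```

View pics/crop0.png

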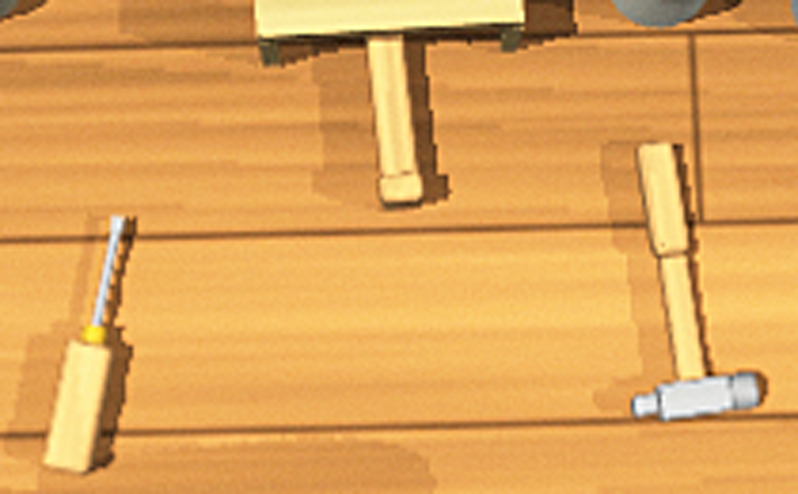

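```bash
cat > m.py <<'E'
from h import *
import pickle
o=pickle.load(open('c.pkl','rb')); d,K=o['top']
def c(x,y,z): return ray(d,K,(230+(x+.5)/3.8-.5,180+(y+.5)/3.8-.5),z)
if __name__=='__main__':
  P={}
  for n,a in dict(mh=(388.5,42,.039),mj=(396.5,172,.039),mend=(401,200,.046),dtip=(119,218,.0195),dg1=(88,344,.032),dg0=(66,465,.032),hend=(656,145,.026),hj=(691,378,.022),hh=(695,397,.026),hgripend=(672,252,.026),sL=(257,38,.093),sR=(523,24,.093)).items():
    P[n]=c(*a); print(n,P[n].round(4), proj(*o['side'],[P[n]]).round(0))
  for n,L,z in(('bin',[(118,208),(203,201),(209,296),(124,303)],.07),('tray',[(457,199),(518,196),(527,289),(466,294)],.035)):
    Q=np.array([ray(d,K,u,z) for u in L]); print(n,Q.round(3).tolist(),Q.mean(0).round(3),np.linalg.norm(Q-np.roll(Q,1,0),axis=1).round(3))
  for a,b in(('mj','mh'),('dg0','dtip'),('dg0','dg1'),('hend','hh'),('hend','hj'),('sL','sR')):
    v=P[b]-P[a]; print(a,b,np.linalg.norm(v[:2]).round(4),np.degrees(np.arctan2(v[1],v[0])).round(1))
  for n,p in (('jar',(222,163,.09)),('mug',(405,165,.085)),('reel',(454,176,.045))): print(n,ray(d,K,p[:2],p[2]).round(3))
E
python3 m.py
```

```text
mh [ 0.6623 -0.0088  0.039 ] [[289. 230.]]
mj [ 0.571 -0.012  0.039] [[319. 244.]]
mend [ 0.5504 -0.0144  0.046 ] [[327. 245.]]
dtip [0.5469 0.181  0.0195] [[267. 300.]]
dg1 [0.4584 0.2017 0.032 ] [[292. 321.]]
dg0 [0.3762 0.2175 0.032 ] [[319. 346.]]
hend [ 0.5877 -0.1925  0.026 ] [[362. 212.]]
hj [ 0.4257 -0.2102  0.022 ] [[422. 234.]]
hh [ 0.4124 -0.2119  0.026 ] [[427. 235.]]
hgripend [ 0.5126 -0.2003  0.026 ] [[389. 221.]]
sL [0.655  0.0795 0.093 ] [[262. 229.]]
sR [ 0.6601 -0.0986  0.093 ] [[314. 194.]]
bin [[0.626, 0.554, 0.07], [0.637, 0.326, 0.07], [0.391, 0.309, 0.07], [0.376, 0.532, 0.07]] [0.508 0.43  0.07 ] [0.25  0.229 0.247 0.223]
tray [[0.633, -0.34, 0.035], [0.638, -0.507, 0.035], [0.389, -0.513, 0.035], [0.382, -0.349, 0.035]] [ 0.511 -0.427  0.035] [0.251 0.167 0.249 0.164]
mj mh 0.0914 2.0
dg0 dtip 0.1745 -12.1
dg0 dg1 0.0837 -10.9
hend hh 0.1764 -173.7
hend hj 0.1629 -173.8
sL sR 0.1782 -88.4
jar [0.732 0.273 0.09 ]
mug [ 0.715 -0.199  0.085]
reel [ 0.693 -0.333  0.045]
```

Measurements agree with the given sizes: driver about 175–180 mm, hammer end-to-head 176 mm (true 180), bin 250×222 mm, handle out 110 mm. The side reprojections match too. Moving now.

```bash
cat > g.py <<'E'
import sys
from h import *
x,y,z,yaw=map(float,sys.argv[1:5]); s=state()
r0=R.from_euler('xyz',s['ee_rot'],degrees=True); r1=R.from_euler('xyz',[180,0,yaw],degrees=True)
print('d',r0.inv().apply(np.array([x,y,z])-s['eef_pos']).round(4),'dr',(r0.inv()*r1).as_rotvec().round(4),'t',round(s['time'],2))
E
python3 g.py .588 -.0115 .15 2.2
```

```text
d [ 0.5543 -0.3533  0.0999] dr [-1.000e-03  1.000e-04  2.824e-01] t 0.1
```

Emit:
{"name": "servo_tool", "arguments": {
  "xyz": [
    [0.02,-0.013,0.004],
    [0.05,-0.032,0.009],
    [0.085,-0.054,0.015],
    [0.12,-0.076,0.021],
    [0.155,-0.099,0.028],
    [0.19,-0.121,0.034],
    [0.225,-0.143,0.04],
    [0.26,-0.166,0.047],
    [0.295,-0.188,0.053],
    [0.33,-0.21,0.059],
    [0.365,-0.232,0.065],
    [0.395,-0.252,0.07]
  ],
  "dr": [
    [0,0,0.02],
    [0,0,0.05],
    [0,0,0.08],
    [0,0,0.11],
    [0,0,0.14],
    [0,0,0.17],
    [0,0,0.2],
    [0,0,0.22],
    [0,0,0.24],
    [0,0,0.26],
    [0,0,0.28],
    [0,0,0.282]
  ],
  "gripper": [1,1,1,1,1,1,1,1,1,1,1,1],
  "grip_force": 60
}}

```text
time: 1.1
eef_pos: [0.4698, -0.1561, 0.1795]
ee_rot: [-180.0, 0.0, 2.2]
force: [0.6, -1.1, 0.7]
grip_width: 0.0855
gripper_force: 0.0
```

```bash
python3 g.py .588 -.0115 .10 2.2
```

```text
d [ 0.1236 -0.14    0.0795] dr [-0.0002  0.0002 -0.0005] t 1.1
```

Emit:
{"name": "servo_tool", "arguments": {
  "xyz": [
    [0.025,-0.028,0.01],
    [0.05,-0.056,0.02],
    [0.075,-0.084,0.035],
    [0.1,-0.112,0.05],
    [0.115,-0.13,0.065],
    [0.122,-0.139,0.075],
    [0.1235,-0.141,0.08],
    [0.1235,-0.141,0.1],
    [0.1235,-0.141,0.12],
    [0.1235,-0.141,0.14],
    [0.1235,-0.141,0.15],
    [0.1235,-0.141,0.153]
  ],
  "dr": [
    [0,0,0],
    [0,0,0],
    [0,0,0],
    [0,0,0],
    [0,0,0],
    [0,0,0],
    [0,0,0],
    [0,0,0],
    [0,0,0],
    [0,0,0],
    [0,0,0],
    [0,0,0]
  ],
  "gripper": [1,1,1,1,1,1,1,1,1,1,1,1]
}}

```text
time: 2.1
eef_pos: [0.5855, -0.0135, 0.0258]
ee_rot: [-180.0, 0.2, 2.2]
force: [-0.1, -0.0, -0.6]
grip_width: 0.0855
gripper_force: 0.0
```

Emit:
{"name": "servo_tool", "arguments": {
  "xyz": [
    [0,0,0],
    [0,0,0],
    [0,0,0],
    [0,0,0],
    [0,0,0],
    [0,0,0],
    [0,0,0],
    [0,0,0]
  ],
  "dr": [
    [0,0,0],
    [0,0,0],
    [0,0,0],
    [0,0,0],
    [0,0,0],
    [0,0,0],
    [0,0,0],
    [0,0,0]
  ],
  "gripper": [0.2,0.2,0.2,0.2,0.2,0.2,0.2,0.2]
}}

```text
time: 2.77
eef_pos: [0.5873, -0.0126, 0.028]
ee_rot: [180.0, -0.1, 2.3]
force: [-1.8, -0.5, 6.6]
grip_width: 0.0256
gripper_force: 59.0
```

Emit:
{"name": "servo_tool", "arguments": {
  "xyz": [
    [-0.004,0,0],
    [-0.012,0,0],
    [-0.025,0,0],
    [-0.04,0,0],
    [-0.056,0,0],
    [-0.074,0,0],
    [-0.092,0,0],
    [-0.11,0,0],
    [-0.128,0,0],
    [-0.146,0,0],
    [-0.158,0,0],
    [-0.165,0,0]
  ],
  "dr": [
    [0,0,0],
    [0,0,0],
    [0,0,0],
    [0,0,0],
    [0,0,0],
    [0,0,0],
    [0,0,0],
    [0,0,0],
    [0,0,0],
    [0,0,0],
    [0,0,0],
    [0,0,0]
  ],
  "gripper": [0.2,0.2,0.2,0.2,0.2,0.2,0.2,0.2,0.2,0.2,0.2,0.2]
}}

```text
time: 3.77
eef_pos: [0.4224, -0.0192, 0.028]
ee_rot: [180.0, -0.3, 2.2]
force: [5.9, -0.4, 3.2]
grip_width: 0.0254
gripper_force: 59.2
```

Emit:
{"name": "servo_tool", "arguments": {
  "xyz": [
    [-0.001,0,0],
    [-0.001,0,0],
    [-0.001,0,0],
    [-0.001,0,0],
    [-0.001,0,0],
    [-0.001,0,0],
    [-0.001,0,-0.02],
    [-0.001,0,-0.05],
    [-0.001,0,-0.08],
    [-0.001,0,-0.11],
    [-0.001,0,-0.12],
    [-0.001,0,-0.12]
  ],
  "dr": [
    [0,0,0],
    [0,0,0],
    [0,0,0],
    [0,0,0],
    [0,0,0],
    [0,0,0],
    [0,0,0],
    [0,0,0],
    [0,0,0],
    [0,0,0],
    [0,0,0],
    [0,0,0]
  ],
  "gripper": [0.2,0.2,1,1,1,1,1,1,1,1,1,1]
}}

```text
time: 4.77
eef_pos: [0.422, -0.0191, 0.1492]
ee_rot: [180.0, -0.3, 2.2]
force: [0.9, 0.4, -0.5]
grip_width: 0.0853
gripper_force: 0.0
```

```bash
python3 - <<'E'
from h import *
import pickle
o={}
for n in('top','side'):
    d,K=cam(n); o[n]=(d,K); save(d,n+'1.png')
pickle.dump(o,open('c1.pkl','wb'))
a=cv2.imread('pics/top1.png')[140:300,240:420]
b=cv2.imread('pics/side1.png')[150:350,200:460]
a=cv2.resize(a,(400,356)); b=cv2.resize(b,(400,308))
c=np.zeros((356,800,3),np.uint8); c[:,:400]=a; c[:308,400:]=b; cv2.imwrite('pics/c1.png',c)
E
```

```text
(no output)
```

View pics/c1.png

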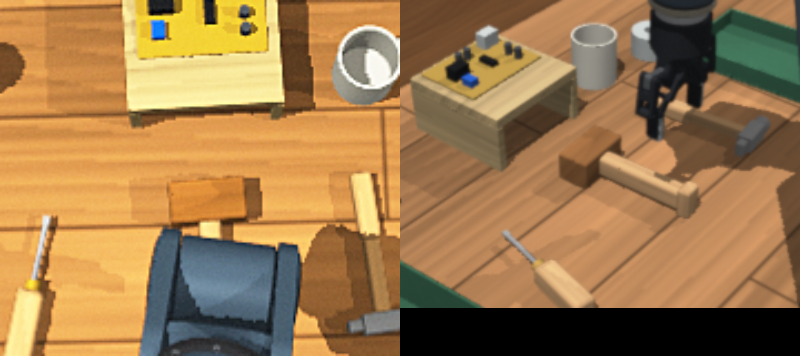

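The head is now clear of the shelf, at crop (207,200), with a gap to the shelf front. The fingers are free of the handle.

```bash
python3 - <<'E'
from h import *
import pickle
o=pickle.load(open('c1.pkl','rb')); d,K=o['top']
for x,y in((169,183),(244,177),(171,221),(245,216),(207,199)): print(ray(d,K,(240+(x)/2.222,140+y/2.225),.046).round(4))
E
python3 g.py .52 -.0145 .027 2.2
```

```text
[0.5779 0.0344 0.046 ]
[ 0.5828 -0.0533  0.046 ]
[0.5331 0.033  0.046 ]
[ 0.5368 -0.0531  0.046 ]
[ 0.5579 -0.0094  0.046 ]
d [ 0.0995 -0.0006  0.1196] dr [-0.      0.0001  0.0004] t 4.87
```

Emit:
{"name": "servo_tool", "arguments": {
  "xyz": [
    [0.02,0,0],
    [0.05,-0.001,0],
    [0.08,-0.002,0],
    [0.093,-0.002,0.005],
    [0.093,-0.002,0.03],
    [0.093,-0.002,0.06],
    [0.093,-0.002,0.09],
    [0.093,-0.002,0.11],
    [0.093,-0.002,0.12],
    [0.093,-0.002,0.122],
    [0.093,-0.002,0.122],
    [0.093,-0.002,0.122]
  ],
  "dr": [
    [0,0,-0.01],
    [0,0,-0.019],
    [0,0,-0.019],
    [0,0,-0.019],
    [0,0,-0.019],
    [0,0,-0.019],
    [0,0,-0.019],
    [0,0,-0.019],
    [0,0,-0.019],
    [0,0,-0.019],
    [0,0,-0.019],
    [0,0,-0.019]
  ],
  "gripper": [1,1,1,1,1,1,1,1,1,1,1,1],
  "grip_force": 90
}}

```text
time: 5.87
eef_pos: [0.5142, -0.0134, 0.0256]
ee_rot: [180.0, -0.0, 3.3]
force: [0.1, -0.1, 0.6]
grip_width: 0.0854
gripper_force: 0.0
```

Emit:
{"name": "servo_tool", "arguments": {
  "xyz": [
    [0,0,0],
    [0,0,0],
    [0,0,0],
    [0,0,0],
    [0,0,0],
    [0,0,0],
    [0,0,-0.005],
    [0,0,-0.015],
    [0,0,-0.03],
    [0,0,-0.05],
    [0,0,-0.075],
    [0,0,-0.1]
  ],
  "dr": [
    [0,0,0],
    [0,0,0],
    [0,0,0],
    [0,0,0],
    [0,0,0],
    [0,0,0],
    [0,0,0],
    [0,0,0],
    [0,0,0],
    [0,0,0],
    [0,0,0],
    [0,0,0]
  ],
  "gripper": [0.2,0.2,0.2,0.2,0.2,0.2,0.2,0.2,0.2,0.2,0.2,0.2]
}}

```text
time: 6.87
eef_pos: [0.5132, -0.0133, 0.1263]
ee_rot: [-180.0, 0.1, 3.3]
force: [-0.5, -0.6, -3.9]
grip_width: 0.0248
gripper_force: 88.6
```

```bash
python3 - <<'E'
from h import *
a,b=np.radians(4),np.array([.508,.430])
M=np.array([[np.cos(a),-np.sin(a)],[np.sin(a),np.cos(a)]])
# mallet head x such that length -175..25 centred: +75 ; grasp 43 behind
print('mallet grasp',b+M@[.075-.043,.052],'hammer origin',b+M@[0,-.052], 'h grasp', b+M@[-.05,-.052])
E
python3 g.py .504 .484 .14 4.5
```

```text
mallet grasp [0.53629471 0.48410554] hammer origin [0.51162734 0.37812667] h grasp [0.46174913 0.37463885]
d [ 0.0195 -0.497  -0.0136] dr [-0.0002  0.001  -0.0208] t 6.87
```

Emit:
{"name": "servo_tool", "arguments": {
  "xyz": [
    [0.001,-0.01,-0.008],
    [0.003,-0.03,-0.016],
    [0.006,-0.06,-0.024],
    [0.01,-0.095,-0.03],
    [0.013,-0.13,-0.03],
    [0.017,-0.165,-0.03],
    [0.021,-0.2,-0.03],
    [0.024,-0.235,-0.03],
    [0.028,-0.27,-0.03],
    [0.032,-0.305,-0.03],
    [0.035,-0.34,-0.03],
    [0.039,-0.375,-0.03]
  ],
  "dr": [
    [0,0,0],
    [0,0,-0.01],
    [0,0,-0.015],
    [0,0,-0.015],
    [0,0,-0.015],
    [0,0,-0.015],
    [0,0,-0.015],
    [0,0,-0.015],
    [0,0,-0.015],
    [0,0,-0.015],
    [0,0,-0.015],
    [0,0,-0.015]
  ],
  "gripper": [0.2,0.2,0.2,0.2,0.2,0.2,0.2,0.2,0.2,0.2,0.2,0.2]
}}

```text
time: 7.87
eef_pos: [0.5298, 0.3655, 0.1544]
ee_rot: [180.0, 0.1, 4.2]
force: [1.2, 0.1, -3.2]
grip_width: 0.0246
gripper_force: 88.8
```

Emit:
{"name": "servo_tool", "arguments": {
  "xyz": [
    [0.003,-0.03,0],
    [0.006,-0.06,0],
    [0.009,-0.085,0],
    [0.011,-0.105,0],
    [0.012,-0.115,0],
    [0.013,-0.12,0],
    [0.013,-0.12,0],
    [0.013,-0.12,0],
    [0.013,-0.12,0]
  ],
  "dr": [
    [0,0,0],
    [0,0,0],
    [0,0,0],
    [0,0,0],
    [0,0,0],
    [0,0,0],
    [0,0,0],
    [0,0,0],
    [0,0,0]
  ],
  "gripper": [0.2,0.2,0.2,0.2,0.2,0.2,0.2,0.2,0.2]
}}

```text
time: 8.62
eef_pos: [0.5354, 0.4828, 0.1549]
ee_rot: [180.0, 0.0, 4.1]
force: [0.1, 0.2, -4.2]
grip_width: 0.0246
gripper_force: 88.8
```

```bash
python3 g.py .536 .484 .032 4; python3 - <<'E'
from h import *
d,K=cam('side'); save(d,'side2.png'); d,K=cam('top'); save(d,'top2.png')
a=cv2.imread('pics/top2.png')[160:320,80:260]
b=cv2.imread('pics/side2.png')[150:480,20:345]
a=cv2.resize(a,(400,356)); b=cv2.resize(b,(400,406))
c=np.zeros((406,800,3),np.uint8); c[:356,:400]=a; c[:,400:]=b; cv2.imwrite('pics/c2.png',c)
E
```

```text
d [ 0.0007 -0.0012  0.1229] dr [0.0005 0.0004 0.002 ] t 8.62
```

View pics/c2.png

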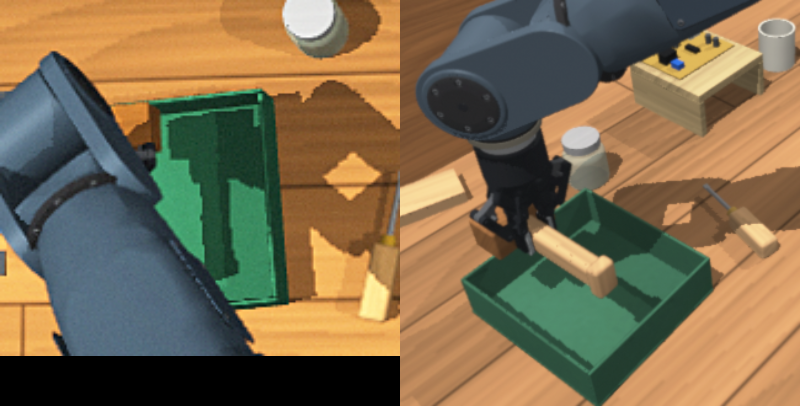

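Mallet is level and hangs over the left half of the bin. Lowering it.

Emit:
{"name": "servo_tool", "arguments": {
  "xyz": [
    [0,0,0.01],
    [0,0.001,0.03],
    [0,0.002,0.05],
    [0,0.002,0.07],
    [0,0.002,0.085],
    [0,0.002,0.098],
    [0,0.002,0.108],
    [0,0.002,0.115],
    [0,0.002,0.12],
    [0,0.002,0.122],
    [0,0.002,0.1225],
    [0,0.002,0.1225]
  ],
  "dr": [
    [0,0,0],
    [0,0,0],
    [0,0,0],
    [0,0,0],
    [0,0,0],
    [0,0,0],
    [0,0,0],
    [0,0,0],
    [0,0,0],
    [0,0,0],
    [0,0,0],
    [0,0,0]
  ],
  "gripper": [0.2,0.2,0.2,0.2,0.2,0.2,0.2,0.2,0.2,0.2,0.2,0.2]
}}

```text
time: 9.72
eef_pos: [0.5357, 0.4821, 0.0331]
ee_rot: [-180.0, -0.0, 4.2]
force: [0.1, -0.4, -4.4]
grip_width: 0.0249
gripper_force: 88.9
```

Emit:
{"name": "servo_tool", "arguments": {
  "xyz": [
    [0,0,0.001],
    [0,0,0.002],
    [0,0,0.002],
    [0,0,0.002]
  ],
  "dr": [
    [0,0,0],
    [0,0,0],
    [0,0,0],
    [0,0,0]
  ],
  "gripper": [0.2,0.2,0.2,0.2]
}}

```text
time: 10.05
eef_pos: [0.5355, 0.482, 0.0307]
ee_rot: [-180.0, -0.0, 4.2]
force: [0.3, -0.1, -4.1]
grip_width: 0.0249
gripper_force: 89.1
```

Emit:
{"name": "servo_tool", "arguments": {
  "xyz": [
    [0,0,0],
    [0,0,0],
    [0,0,0],
    [0,0,0],
    [0,0,0],
    [0,0,-0.01],
    [0,0,-0.03],
    [0,0,-0.06],
    [0,0,-0.09],
    [0,0,-0.12],
    [0,0,-0.14],
    [0,0,-0.15]
  ],
  "dr": [
    [0,0,0],
    [0,0,0],
    [0,0,0],
    [0,0,0],
    [0,0,0],
    [0,0,0],
    [0,0,0],
    [0,0,0],
    [0,0,0],
    [0,0,0],
    [0,0,0],
    [0,0,0]
  ],
  "gripper": [0.6,0.6,0.6,0.6,0.6,0.6,0.6,0.6,0.6,1,1,1]
}}

```text
time: 11.05
eef_pos: [0.5362, 0.4826, 0.185]
ee_rot: [-179.8, -0.2, 4.2]
force: [-0.2, -0.0, 0.9]
grip_width: 0.0844
gripper_force: 0.0
```

```bash
python3 - <<'E'
from m import *
P=c(678,290,.022); print('neck', P)
hx=np.array([np.cos(np.radians(-173.75)),np.sin(np.radians(-173.75))])
e=c(656,145,.026)[:2]; j=c(691,378,.022)[:2]; print('org from end',e+.095*hx,'from junction',j-.073*hx)
E
python3 g.py .446 -.2075 .19 6.2
```

```text
neck [ 0.48665858 -0.20383215  0.022     ]
org from end [ 0.49325108 -0.20284934] from junction [ 0.49830735 -0.20227668]
d [-0.1402  0.6817 -0.0076] dr [-0.0029 -0.0044 -0.0353] t 11.05
```

```bash
python3 g.py .4244 .206 .022 -11.6
```

```text
d [-0.1324  0.2682  0.1617] dr [-0.0035 -0.0039  0.2753] t 11.05
```

Emit:
{"name": "servo_tool", "arguments": {
  "xyz": [
    [-0.01,0.02,0],
    [-0.027,0.05,0],
    [-0.044,0.085,0],
    [-0.06,0.12,0],
    [-0.077,0.155,0],
    [-0.094,0.19,0],
    [-0.11,0.225,0.005],
    [-0.124,0.25,0.02],
    [-0.13,0.264,0.04],
    [-0.132,0.268,0.065],
    [-0.132,0.268,0.09],
    [-0.132,0.268,0.11]
  ],
  "dr": [
    [0,0,0.02],
    [0,0,0.05],
    [0,0,0.08],
    [0,0,0.11],
    [0,0,0.14],
    [0,0,0.17],
    [0,0,0.2],
    [0,0,0.23],
    [0,0,0.26],
    [0,0,0.275],
    [0,0,0.275],
    [0,0,0.275]
  ],
  "gripper": [1,1,1,1,1,1,1,1,1,1,1,1],
  "grip_force": 50
}}

```text
time: 12.05
eef_pos: [0.4226, 0.2043, 0.0691]
ee_rot: [180.0, 0.0, -11.6]
force: [0.9, 0.6, -0.2]
grip_width: 0.0854
gripper_force: 0.0
```

Emit:
{"name": "servo_tool", "arguments": {
  "xyz": [
    [0,0,0.02],
    [0,0,0.035],
    [0,0,0.046],
    [0,0,0.051],
    [0,0,0.051],
    [0,0,0.051]
  ],
  "dr": [
    [0,0,0],
    [0,0,0],
    [0,0,0],
    [0,0,0],
    [0,0,0],
    [0,0,0]
  ],
  "gripper": [1,1,1,1,1,1]
}}

```text
time: 12.55
eef_pos: [0.4234, 0.2051, 0.0199]
ee_rot: [-180.0, -0.0, -11.6]
force: [-0.1, -0.1, -0.1]
grip_width: 0.0856
gripper_force: 0.0
```

```bash
python3 g.py .4244 .206 .024 -11.6; python3 - <<'E'
from h import *
d,K=cam('side'); save(d,'side3.png')
cv2.imwrite('pics/c3.png',cv2.resize(cv2.imread('pics/side3.png')[230:480,50:370],(768,600)))
E
```

```text
d [ 0.0008 -0.0011 -0.0041] dr [-0.0001 -0.0002  0.0003] t 12.55
```

View pics/c3.png

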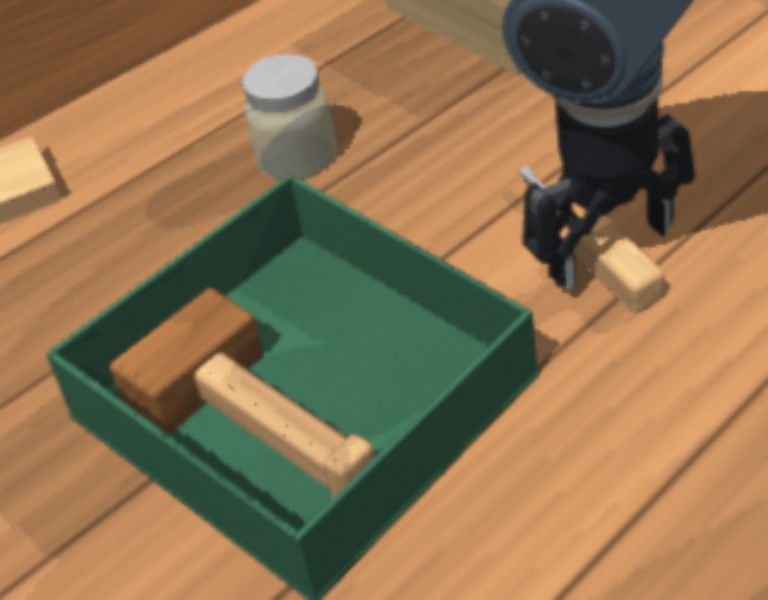

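The mallet lies flat inside the bin, and the fingers straddle the driver's handle around (600,230). Gripping.

Emit:
{"name": "servo_tool", "arguments": {
  "xyz": [
    [0,0,-0.003],
    [0,0,-0.004],
    [0,0,-0.004],
    [0,0,-0.004],
    [0,0,-0.004],
    [0,0,-0.004],
    [0,0,-0.01],
    [0,0,-0.02],
    [0,0,-0.04],
    [0,0,-0.065],
    [0,0,-0.09],
    [0,0,-0.11]
  ],
  "dr": [
    [0,0,0],
    [0,0,0],
    [0,0,0],
    [0,0,0],
    [0,0,0],
    [0,0,0],
    [0,0,0],
    [0,0,0],
    [0,0,0],
    [0,0,0],
    [0,0,0],
    [0,0,0]
  ],
  "gripper": [1,0.25,0.25,0.25,0.25,0.25,0.25,0.25,0.25,0.25,0.25,0.25]
}}

```text
time: 13.6
eef_pos: [0.4233, 0.205, 0.1319]
ee_rot: [-180.0, -0.1, -11.6]
force: [0.8, 0.4, -1.3]
grip_width: 0.0314
gripper_force: 49.7
```

```bash
python3 g.py .476 -.427 .17 1.7
```

```text
d [ 0.1785  0.6086 -0.0383] dr [-0.0005 -0.001  -0.2318] t 13.6
```

Emit:
{"name": "servo_tool", "arguments": {
  "xyz": [
    [0.003,0.01,-0.01],
    [0.009,0.03,-0.02],
    [0.018,0.06,-0.03],
    [0.028,0.095,-0.038],
    [0.038,0.13,-0.038],
    [0.048,0.165,-0.038],
    [0.059,0.2,-0.038],
    [0.069,0.235,-0.038],
    [0.079,0.27,-0.038],
    [0.09,0.305,-0.038],
    [0.1,0.34,-0.038],
    [0.11,0.375,-0.038]
  ],
  "dr": [
    [0,0,0],
    [0,0,-0.01],
    [0,0,-0.03],
    [0,0,-0.05],
    [0,0,-0.07],
    [0,0,-0.09],
    [0,0,-0.11],
    [0,0,-0.13],
    [0,0,-0.15],
    [0,0,-0.17],
    [0,0,-0.2],
    [0,0,-0.232]
  ],
  "gripper": [0.25,0.25,0.25,0.25,0.25,0.25,0.25,0.25,0.25,0.25,0.25,0.25]
}}

```text
time: 14.6
eef_pos: [0.4547, -0.1868, 0.1674]
ee_rot: [-180.0, 0.0, 1.8]
force: [0.7, 0.7, -1.0]
grip_width: 0.0313
gripper_force: 49.7
```

```bash
python3 g.py .476 -.428 .17 1.7
```

```text
d [ 0.0138  0.2418 -0.0026] dr [-0.0002  0.0005  0.0012] t 14.6
```

Emit:
{"name": "servo_tool", "arguments": {
  "xyz": [
    [0.002,0.035,0],
    [0.004,0.07,0],
    [0.006,0.105,0],
    [0.008,0.14,0],
    [0.01,0.17,0],
    [0.012,0.2,0],
    [0.014,0.22,0],
    [0.014,0.232,0],
    [0.014,0.238,0],
    [0.014,0.24,0],
    [0.014,0.24,0],
    [0.014,0.24,0]
  ],
  "dr": [
    [0,0,0],
    [0,0,0],
    [0,0,0],
    [0,0,0],
    [0,0,0],
    [0,0,0],
    [0,0,0],
    [0,0,0],
    [0,0,0],
    [0,0,0],
    [0,0,0],
    [0,0,0]
  ],
  "gripper": [0.25,0.25,0.25,0.25,0.25,0.25,0.25,0.25,0.25,0.25,0.25,0.25]
}}

```text
time: 15.6
eef_pos: [0.4768, -0.4229, 0.1675]
ee_rot: [-180.0, 0.0, 1.7]
force: [-0.8, -0.1, -1.5]
grip_width: 0.0313
gripper_force: 49.7
```

```bash
python3 g.py .476 -.428 .03 1.7; python3 - <<'E'
from h import *
d,K=cam('top'); save(d,'top4.png')
d,K=cam('side'); save(d,'side4.png')
a=cv2.resize(cv2.imread('pics/top4.png')[170:320,420:560],(400,428))
b=cv2.resize(cv2.imread('pics/side4.png')[80:280,300:500],(400,400))
c=np.zeros((428,800,3),np.uint8); c[:,:400]=a; c[:400,400:]=b; cv2.imwrite('pics/c4.png',c)
E
```

```text
d [-0.0009  0.0051  0.1375] dr [-0.0005  0.0003  0.0009] t 15.6
```

View pics/c4.png

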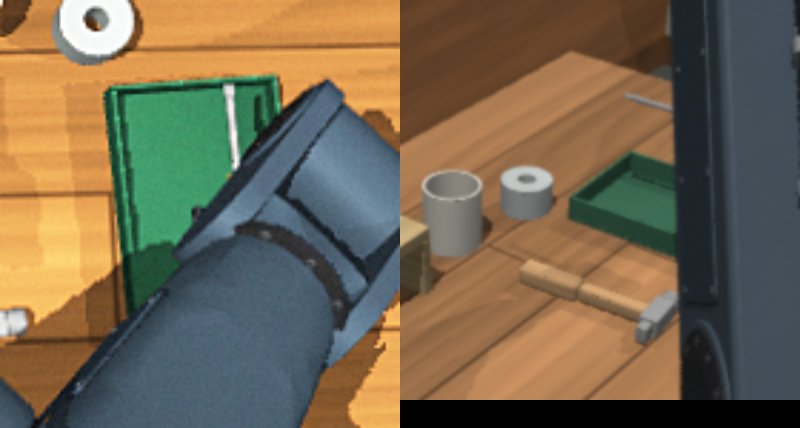

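Emit:
{"name": "servo_tool", "arguments": {
  "xyz": [
    [0,0.002,0.01],
    [0,0.004,0.03],
    [0,0.005,0.055],
    [0,0.005,0.08],
    [0,0.005,0.1],
    [0,0.005,0.115],
    [0,0.005,0.125],
    [0,0.005,0.132],
    [0,0.005,0.136],
    [0,0.005,0.137],
    [0,0.005,0.137],
    [0,0.005,0.137]
  ],
  "dr": [
    [0,0,0],
    [0,0,0],
    [0,0,0],
    [0,0,0],
    [0,0,0],
    [0,0,0],
    [0,0,0],
    [0,0,0],
    [0,0,0],
    [0,0,0],
    [0,0,0],
    [0,0,0]
  ],
  "gripper": [0.25,0.25,0.25,0.25,0.25,0.25,0.25,0.25,0.25,0.25,0.25,0.25]
}}

```text
time: 16.7
eef_pos: [0.4773, -0.4292, 0.0313]
ee_rot: [179.9, -0.1, 1.7]
force: [0.1, -0.3, -0.9]
grip_width: 0.0315
gripper_force: 49.7
```

Emit:
{"name": "servo_tool", "arguments": {
  "xyz": [
    [0,0,0.001],
    [0,0,0.0015],
    [0,0,0.0015],
    [0,0,0.0015],
    [0,0,0.0015],
    [0,0,0.0015],
    [0,0,0.0015],
    [0,0,0],
    [0,0,-0.02],
    [0,0,-0.05],
    [0,0,-0.08],
    [0,0,-0.1]
  ],
  "dr": [
    [0,0,0],
    [0,0,0],
    [0,0,0],
    [0,0,0],
    [0,0,0],
    [0,0,0],
    [0,0,0],
    [0,0,0],
    [0,0,0],
    [0,0,0],
    [0,0,0],
    [0,0,0]
  ],
  "gripper": [0.25,0.25,0.25,0.75,0.75,0.75,0.75,0.75,0.75,1,1,1]
}}

```text
time: 17.7
eef_pos: [0.4775, -0.4294, 0.1334]
ee_rot: [179.9, -0.1, 1.7]
force: [0.4, -0.4, 0.3]
grip_width: 0.0855
gripper_force: 0.0
```

```bash
python3 g.py .447 -.2077 .10 6.2
```

```text
d [-0.0239 -0.2226  0.0329] dr [ 0.002  -0.0016 -0.0784] t 17.7
```

Emit:
{"name": "servo_tool", "arguments": {
  "xyz": [
    [-0.002,-0.015,0],
    [-0.005,-0.045,0],
    [-0.009,-0.08,0],
    [-0.013,-0.115,0],
    [-0.017,-0.15,0],
    [-0.02,-0.185,0.005],
    [-0.023,-0.21,0.015],
    [-0.024,-0.22,0.03],
    [-0.024,-0.2225,0.045],
    [-0.024,-0.2225,0.06],
    [-0.024,-0.2225,0.07],
    [-0.024,-0.2225,0.07]
  ],
  "dr": [
    [0,0,-0.01],
    [0,0,-0.03],
    [0,0,-0.05],
    [0,0,-0.07],
    [0,0,-0.078],
    [0,0,-0.078],
    [0,0,-0.078],
    [0,0,-0.078],
    [0,0,-0.078],
    [0,0,-0.078],
    [0,0,-0.078],
    [0,0,-0.078]
  ],
  "gripper": [1,1,1,1,1,1,1,1,1,1,1,1],
  "grip_force": 90
}}

```text
time: 18.7
eef_pos: [0.4457, -0.2069, 0.0591]
ee_rot: [-179.9, 0.1, 6.2]
force: [-1.4, 0.2, 0.3]
grip_width: 0.0856
gripper_force: 0.0
```

```bash
python3 g.py .447 -.2077 .0235 6.2; python3 - <<'E'
from h import *
d,K=cam('top'); save(d,'top5.png')
d,K=cam('side'); save(d,'side5.png')
a=cv2.resize(cv2.imread('pics/top5.png')[170:320,380:540],(400,375))
b=cv2.resize(cv2.imread('pics/side5.png')[140:290,320:520],(400,300))
c=np.zeros((375,800,3),np.uint8); c[:,:400]=a; c[:300,400:]=b; cv2.imwrite('pics/c5.png',c)
E
```

```text
d [0.0013 0.001  0.0356] dr [-0.0015  0.0021 -0.0004] t 18.7
```

View pics/c5.png

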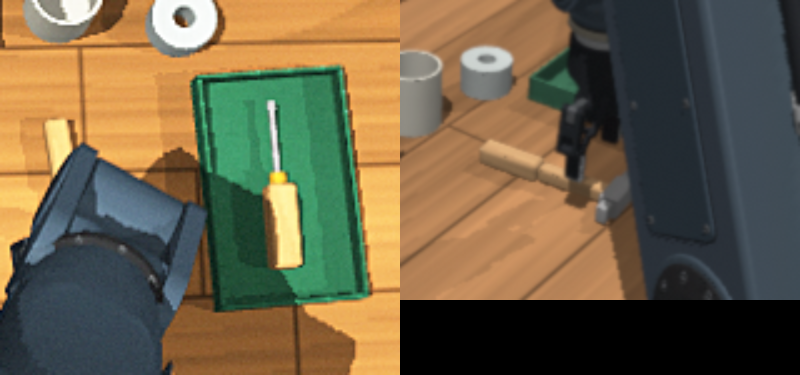

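The driver lies wholly inside the tray, about (280,185) in the crop. The fingers stand over the hammer's neck behind its head. Descending to grip.

Emit:
{"name": "servo_tool", "arguments": {
  "xyz": [
    [0.001,0,0.015],
    [0.001,0.001,0.028],
    [0.001,0.001,0.034],
    [0.001,0.001,0.036],
    [0.001,0.001,0.036],
    [0.001,0.001,0.036]
  ],
  "dr": [
    [0,0,0],
    [0,0,0],
    [0,0,0],
    [0,0,0],
    [0,0,0],
    [0,0,0]
  ],
  "gripper": [1,1,1,1,1,1]
}}

```text
time: 19.3
eef_pos: [0.4478, -0.2083, 0.0252]
ee_rot: [180.0, -0.0, 6.2]
force: [0.3, -0.2, 1.1]
grip_width: 0.0856
gripper_force: 0.0
```

Emit:
{"name": "servo_tool", "arguments": {
  "xyz": [
    [0,0,0],
    [0,0,0],
    [0,0,0],
    [0,0,0],
    [0,0,0],
    [0,0,0],
    [0,0,0],
    [0,0,0]
  ],
  "dr": [
    [0,0,0],
    [0,0,0],
    [0,0,0],
    [0,0,0],
    [0,0,0],
    [0,0,0],
    [0,0,0],
    [0,0,0]
  ],
  "gripper": [0.1,0.1,0.1,0.1,0.1,0.1,0.1,0.1]
}}

```text
time: 19.97
eef_pos: [0.4476, -0.2082, 0.025]
ee_rot: [180.0, -0.0, 6.2]
force: [-2.2, 0.7, 8.3]
grip_width: 0.0177
gripper_force: 89.4
```

Emit:
{"name": "servo_tool", "arguments": {
  "xyz": [
    [0,0,-0.004],
    [0,0,-0.012],
    [0,0,-0.025],
    [0,0,-0.045],
    [0,0,-0.065],
    [0,0,-0.085],
    [0,0,-0.105],
    [0,0,-0.12],
    [0,0,-0.13],
    [0,0,-0.135],
    [0,0,-0.135],
    [0,0,-0.135]
  ],
  "dr": [
    [0,0,0],
    [0,0,0],
    [0,0,0],
    [0,0,0],
    [0,0,0],
    [0,0,0],
    [0,0,0],
    [0,0,0],
    [0,0,0],
    [0,0,0],
    [0,0,0],
    [0,0,0]
  ],
  "gripper": [0.1,0.1,0.1,0.1,0.1,0.1,0.1,0.1,0.1,0.1,0.1,0.1]
}}

```text
time: 20.97
eef_pos: [0.4472, -0.208, 0.159]
ee_rot: [-180.0, 0.0, 6.2]
force: [0.8, 0.0, -3.3]
grip_width: 0.018
gripper_force: 88.2
```

```bash
python3 g.py .461 .3755 .16 4; python3 - <<'E'
from h import *
import pickle
d,K=cam('side'); save(d,'side6.png'); d,K=cam('top'); save(d,'top6.png'); pickle.dump((d,K),open('c6.pkl','wb'))
a=cv2.resize(cv2.imread('pics/top6.png')[190:320,100:225],(400,416),interpolation=cv2.INTER_CUBIC)
b=cv2.resize(cv2.imread('pics/side6.png')[120:290,330:530],(400,340))
c=np.zeros((416,800,3),np.uint8); c[:,:400]=a; c[:340,400:]=b; cv2.imwrite('pics/c6.png',c)
E
```

```text
d [ 0.0765 -0.5786 -0.0008] dr [-0.0004  0.0006  0.038 ] t 20.97
```

View pics/c6.png

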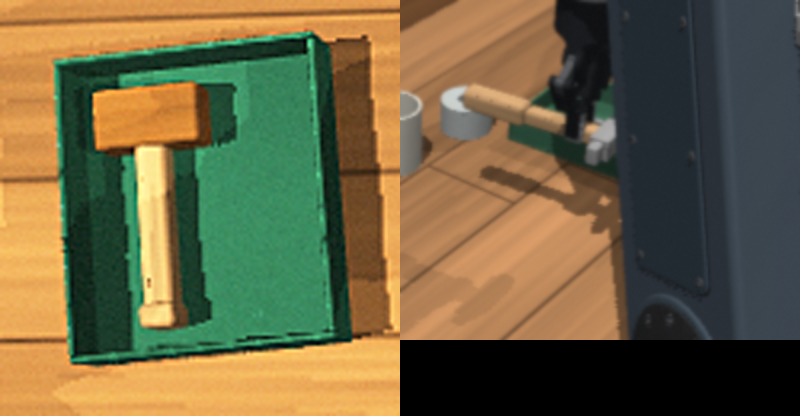

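The mallet lies flat inside on the left, leaving the right half of the bin free. The hammer is held level. Carrying it over.

Emit:
{"name": "servo_tool", "arguments": {
  "xyz": [
    [0.001,-0.01,0],
    [0.004,-0.03,0],
    [0.008,-0.06,0],
    [0.013,-0.095,0],
    [0.018,-0.13,0],
    [0.022,-0.165,0],
    [0.027,-0.2,0],
    [0.032,-0.235,0],
    [0.037,-0.27,0],
    [0.041,-0.305,0],
    [0.046,-0.34,0],
    [0.051,-0.375,0]
  ],
  "dr": [
    [0,0,0],
    [0,0,0.01],
    [0,0,0.02],
    [0,0,0.03],
    [0,0,0.038],
    [0,0,0.038],
    [0,0,0.038],
    [0,0,0.038],
    [0,0,0.038],
    [0,0,0.038],
    [0,0,0.038],
    [0,0,0.038]
  ],
  "gripper": [0.1,0.1,0.1,0.1,0.1,0.1,0.1,0.1,0.1,0.1,0.1,0.1]
}}

```text
time: 22.07
eef_pos: [0.4568, 0.1724, 0.159]
ee_rot: [180.0, 0.1, 4.0]
force: [1.2, -0.6, -2.7]
grip_width: 0.0178
gripper_force: 88.4
```

Emit:
{"name": "servo_tool", "arguments": {
  "xyz": [
    [0.004,-0.035,0],
    [0.008,-0.07,0],
    [0.013,-0.105,0],
    [0.017,-0.14,0],
    [0.021,-0.17,0],
    [0.023,-0.192,0],
    [0.025,-0.206,0],
    [0.026,-0.211,0],
    [0.026,-0.212,0],
    [0.026,-0.212,0],
    [0.026,-0.212,0],
    [0.026,-0.212,0]
  ],
  "dr": [
    [0,0,0],
    [0,0,0],
    [0,0,0],
    [0,0,0],
    [0,0,0],
    [0,0,0],
    [0,0,0],
    [0,0,0],
    [0,0,0],
    [0,0,0],
    [0,0,0],
    [0,0,0]
  ],
  "gripper": [0.1,0.1,0.1,0.1,0.1,0.1,0.1,0.1,0.1,0.1,0.1,0.1]
}}

```text
time: 23.07
eef_pos: [0.469, 0.3826, 0.1595]
ee_rot: [180.0, 0.0, 3.9]
force: [-0.8, 0.3, -2.1]
grip_width: 0.0175
gripper_force: 88.5
```

```bash
python3 g.py .463 .385 .032 4; python3 - <<'E'
from h import *
d,K=cam('side'); save(d,'side7.png')
cv2.imwrite('pics/c7.png',cv2.resize(cv2.imread('pics/side7.png')[200:480,50:350],(640,597)))
E
```

```text
d [-0.0058 -0.0028  0.1275] dr [ 0.0003  0.0003 -0.001 ] t 23.07
```

View pics/c7.png

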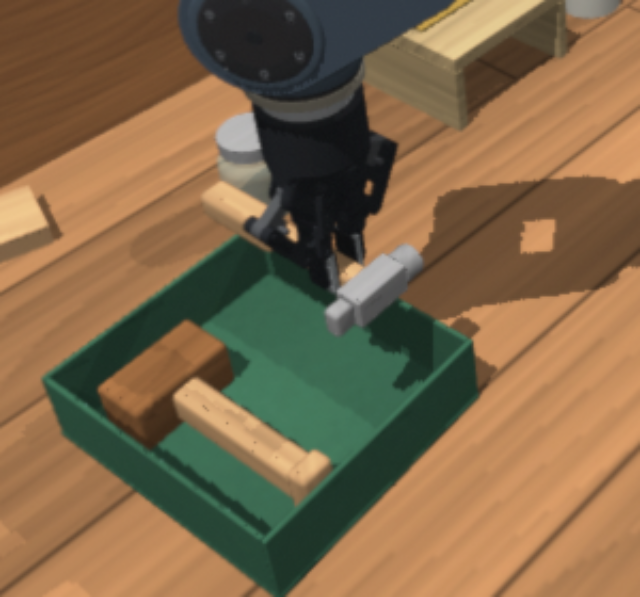

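Hammer is level over the free right half. Laying it in.

Emit:
{"name": "servo_tool", "arguments": {
  "xyz": [
    [-0.003,-0.001,0.01],
    [-0.005,-0.003,0.03],
    [-0.005,-0.003,0.05],
    [-0.005,-0.003,0.07],
    [-0.005,-0.003,0.088],
    [-0.005,-0.003,0.103],
    [-0.005,-0.003,0.113],
    [-0.005,-0.003,0.12],
    [-0.005,-0.003,0.124],
    [-0.005,-0.003,0.127],
    [-0.005,-0.003,0.128],
    [-0.005,-0.003,0.128]
  ],
  "dr": [
    [0,0,0],
    [0,0,0],
    [0,0,0],
    [0,0,0],
    [0,0,0],
    [0,0,0],
    [0,0,0],
    [0,0,0],
    [0,0,0],
    [0,0,0],
    [0,0,0],
    [0,0,0]
  ],
  "gripper": [0.1,0.1,0.1,0.1,0.1,0.1,0.1,0.1,0.1,0.1,0.1,0.1]
}}

```text
time: 24.12
eef_pos: [0.464, 0.3863, 0.0318]
ee_rot: [-180.0, -0.0, 4.0]
force: [-0.1, -0.9, -2.8]
grip_width: 0.0175
gripper_force: 88.6
```

Emit:
{"name": "servo_tool", "arguments": {
  "xyz": [
    [0,0,0.001],
    [0,0,0.002],
    [0,0,0.002],
    [0,0,0.002],
    [0,0,0.002],
    [0,0,0.002],
    [0,0,0.002],
    [0,0,-0.005],
    [0,0,-0.03],
    [0,0,-0.06],
    [0,0,-0.09],
    [0,0,-0.12]
  ],
  "dr": [
    [0,0,0],
    [0,0,0],
    [0,0,0],
    [0,0,0],
    [0,0,0],
    [0,0,0],
    [0,0,0],
    [0,0,0],
    [0,0,0],
    [0,0,0],
    [0,0,0],
    [0,0,0]
  ],
  "gripper": [0.1,0.1,0.1,0.55,0.55,0.55,0.55,0.55,0.55,0.55,0.55,0.55]
}}

```text
time: 25.12
eef_pos: [0.4637, 0.386, 0.1531]
ee_rot: [180.0, -0.0, 4.0]
force: [0.7, 0.7, 0.8]
grip_width: 0.0469
gripper_force: 0.0
```

Emit:
{"name": "servo_tool", "arguments": {
  "xyz": [
    [0,0.02,-0.03],
    [0,0.05,-0.06],
    [0,0.08,-0.08],
    [0,0.115,-0.1],
    [0,0.15,-0.1],
    [0,0.185,-0.1],
    [0,0.22,-0.1],
    [0,0.255,-0.1],
    [0,0.28,-0.1],
    [0,0.3,-0.1],
    [0,0.3,-0.1],
    [0,0.3,-0.1]
  ],
  "dr": [
    [0,0,0],
    [0,0,0],
    [0,0,0],
    [0,0,0],
    [0,0,0],
    [0,0,0],
    [0,0,0],
    [0,0,0],
    [0,0,0],
    [0,0,0],
    [0,0,0],
    [0,0,0]
  ],
  "gripper": [0.55,0.55,0.55,0.55,0.55,0.55,0.55,0.55,0.55,0.55,0.55,0.55]
}}

```text
time: 26.12
eef_pos: [0.4848, 0.0863, 0.2518]
ee_rot: [-180.0, -0.0, 3.9]
force: [-0.1, 0.1, 0.5]
grip_width: 0.0468
gripper_force: 0.0
```

```bash
python3 - <<'E'
from h import *
d,K=cam('top'); save(d,'top8.png')
cv2.imwrite('pics/c8.png',cv2.resize(cv2.imread('pics/top8.png')[100:320,90:550],(800,383)))
E
```

View pics/c8.png

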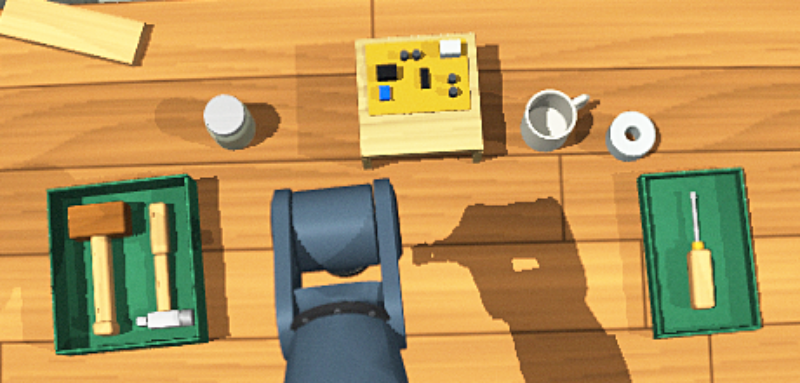

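Mallet and hammer lie flat in the bin, the driver is in the tray, and the jar, mug and reel are where they were. The robot is clear of everything.

```bash
python3 -c "
from bench import *
print(sign_off())"
```

```text
the job is handed in; nothing more can be done
None
```

The job is handed in at about 26 s of the 72 s allowed, with no score returned: the mallet (drawn clear of the shelf, let go, then retaken close behind its head) and the hammer lie flat in the deep bin, the screwdriver lies in the tray, and the mug, jar and solder reel were not moved.

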